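Find and press the concealed catch of a battery unit

TASK

Release the battery tray of the blue unit: feel with the fingertips across the six look-alike tiles of its flat top panel, pushing each only lightly, until you find the one that gives, and press that one in so that the tray springs fully out by itself. Then take the hand away; do not touch the tray, and leave the other things on the bench where they lie.

Things in the scene. Friction and masses are not known exactly. Their poses are not given: they have to be found in the camera images.
- battery_unit: Blue battery unit, fixed to the bench, 150 mm deep (its x), 200 mm wide (its y), 75 mm high, with a level flat grey top panel. Origin at the centre of its underside, z up; its -x side, with the black tray front, looks roughly toward the robot. The panel is spoilt by a push of more than 60 N.
- panel (a point): Centre of the panel's top face, axes as the unit. Six square tiles, 46 mm wide, lie flush in it, at x = -27 or +27 and y = -54, 0 or +54 mm. All look alike: one (any of the six) is the concealed catch and sinks when pressed; the other five sit on hard rubber (1 mm per 10 N), the ribs between are rigid. Shut fingertips up to 40 mm across fit on one tile.
- catch (a joint): How far the catch tile is pressed in, m: 0 = flush, 0.007 = fully in. A spring pushes it back: about 1 N to start it, 5.4 N fully in. The tray is let go at about 0.005.
- tray (a joint): How far the battery tray stands out of the unit, m: 0 = shut and locked, 0.040 = fully sprung out along the unit's -x; once let go it springs out within about 1 s and stays out, even when the catch comes back up.
- tray_front (a point): Centre of the outer face of the tray's black front (178 mm wide, 50 mm high), 35 mm above the bench, 76 mm to the unit's -x from its origin while shut; it holds orange cells.
- bearing: Steel ball bearing lying flat, 52 mm across, 15 mm high; loose bystander, origin at the centre of its underside.
- roller: Black roller standing upright, 33 mm across, 38 mm high; loose bystander, origin at the centre of its underside.
- nut: Large steel hexagon nut lying flat, 34 x 30 x 16 mm; loose bystander, origin at the centre of its underside.
- brass_bush: Yellow brass flanged bush standing upright, 41 mm across, 35 mm high; loose bystander, origin at the centre of its underside.
- tape: Yellow pocket tape measure, 60 x 70 x 36 mm; loose bystander, origin at the centre of its underside.

How it is judged:
By the outcome, as a careful person would: the job done as asked, in the order asked, and still so for the second after the job is handed in, with the robot touching nothing.
It also fails if it takes over 56 s, if anything falls off the work surface, if the arm or the gripper's body presses on something with over 40 N, if the wrist force passes 120 N, or if a joint passes its speed limit or range.

ROBOT

A 6-joint arm with a two-finger parallel gripper is mounted at the origin on a cart in front of the work surface, level with it; the furniture and walls round the work are solid. World frame = base frame: x ahead of the robot, y to its left, z up, the work surface at z = 0. Lengths are in m, angles in rad, forces in N, time in s.
With the tool pointing down it reaches from about 0.275 to 0.75 m from the base axis. Payload 10.2 kg.
Tool frame: the origin (TCP) lies between the finger pads; the fingertips stand 11 mm ahead of it and the grasp point (between the pads) lies 8 mm behind it; z points along the fingers, y is the direction in which the jaws open and shut (so a half turn about z gives the same grasp; the last joint's range is limited). The gripper opens to 85 mm and grips with 20 to 120 N. Pads are 22 mm wide; open, the fingers measure 114 mm over their backs; the gripper's body (76 mm by 85 mm) begins 54 mm behind the grasp point. The pads swing forward as they close: fully open they stand 13 mm farther back than shut.
Start: joints at [-1.557, 0.313, 1.498, -0, 1.331, -0.223], TCP at [0.123, -0.51, 0.242] pointing down, gripper open.
Joint ranges: [-2.94, 2.94], [-0.97, 2.17], [0.19, 2.56], [-1.23, 4.37], [0.02, 3.11], [-2.88, 2.88]. Speed limits (rad/s): [2.39, 2.39, 3.01, 3.14, 3.14, 3.14].

INTERFACE

Orientations are given as a unit quaternion [w, x, y, z].
In Python, from workcell import get_state, capture, job_done, silhouettes, mark_of gives the robot as it stands.
- The arm moves only by the tool send_rows, never from a script. Its argument "series" is a list of rows, each a list of 3 entries, a list of its own where there are three numbers: the opening, from 0 (shut) to 1 (fully open), then the shift along the world's x, y, z in m, then the turn about the world's z in degrees. In form: [[claw, [tx, ty, tz], roll], ...]. A call has 1 to 20 rows; each row is the pose to reach, as a shift and turn from the pose commanded when the call began; what a row does not reach only later rows make up. A row lasts 1/12 s, in which the tool goes at most 41.7 mm and 7.16 degrees, less where a joint would pass 70% of its speed; a pose out of reach is approached as far as the arm can. A call with a gripper value outside its range is refused whole. The fingers move at their own pace and stop on an object; "force" is the grip in N (left out, the last holds). Time passes only in rows, so rows that repeat a pose let the fingers close. It gives the time, the measured TCP pose, the force and the opening at its end, in the units of the state.
- get_state(): the state, without advancing time (a new reading comes with each control period).
- capture(name): name is "side" or "top"; returns a dict with "frame" (384x512x3 uint8, red, green, blue), "z_map" (384x512 float32, m along the optical axis (not along the pixel's ray), 0 where there is no reading), "intrinsics" (3x3 intrinsics, pixels), "camera_from_world" (4x4, takes a point from world to camera coordinates). Camera axes: x right, y up, looking along -z (the intrinsics and any distortion apply to the point x, -y, -z); pixel columns grow to the right and rows downward; lengths in m; the calibration is good to about 2 mm. A picture is of the moment at which its call begins.
- job_done(): hands the job in, once; it reports no verdict.
Trained networks look in a picture, given as the dict that the camera call returned (one of the last four; its "shot" number tells which), for a name from the list of things; names that differ only in an ending like _2 or _b are one class to them, and where a whole thing is asked for, a point or a joint stands for the part that bears it (a point fixed in the world has none). Each returns a list of dicts, best first, with "p" (0 to 1); they miss things now and then, are a little off and sometimes report something else, mostly with a low value. They report only what shows in the picture. A call takes as long as a camera call.
- silhouettes(picture, label): "mask" (384x512 bool, what is visible of it) and "extent" ([left, top, width, height] in pixels, round what is visible of it).
- mark_of(picture, label): "centre" ([column, row] in pixels: a listed point, or the origin of a listed thing).
The state is a dict: "time": time; "qpos": joint angles; "qd": joint speeds; "joint_efforts": joint torques, N m; "eef_pos": TCP position; "eef_rot": TCP orientation; "ft_force": force on the tool from outside, world axes, zero at the start; "moment": the same for the moment, N m; "finger_gap": finger opening in m.
Only numpy, scipy, OpenCV 4.12 (cv2) and the standard library are available. Lean on these libraries where they do the work, as an engineer would, in place of code of your own. Each camera call takes 0.05 s, during which the arm holds its last target.

## Working session

There is one attempt and no reset: what is moved stays moved. The work goes in short steps, Python scripts to look and compute and a tool call to move; the robot and the scene stay as the last step left them, time stands still between calls to the robot, and variables do not carry over. Pictures are saved under pics/ and viewed, and the job is handed in when it is done.

Besides the shell and the picture viewer there is one more tool, called after "Request:" as name(argument=value, ...) on one line, values as JSON. send_rows: Moves the arm, as the interface text tells. Its arguments: {"type":"object","properties":{"series":{"type":"array"},"force":{"type":"number"}},"required":["series"]}

```bash
mkdir -p pics
cat > h.py <<'E'
import numpy as np, cv2
from workcell import get_state, capture, job_done, silhouettes, mark_of
def world(p,col,row,z=None):
    K=p['intrinsics'];T=np.linalg.inv(p['camera_from_world'])
    d=np.array([(col-K[0,2])/K[0,0],-(row-K[1,2])/K[1,1],-1.])
    if z is None:
        r=int(round(row));c=int(round(col)); return (T@np.r_[d*p['z_map'][r,c],1])[:3]
    o=T[:3,3];v=T[:3,:3]@d
    return o+v*(z-o[2])/v[2]
def cloud(p,m):
    r,c=np.nonzero(m&(p['z_map']>0));K=p['intrinsics'];z=p['z_map'][r,c]
    P=np.c_[(c-K[0,2])/K[0,0]*z,-(r-K[1,2])/K[1,1]*z,-z,np.ones(len(z))]
    return (P@np.linalg.inv(p['camera_from_world']).T)[:,:3]
def save(p,n): cv2.imwrite('pics/'+n,p['frame'][:,:,::-1])
E
python3 - <<'E'
from h import *
s=get_state();print(s)
for n in('top','side'):
    p=capture(n);save(p,n+'0.png');print(n,p.keys(),np.linalg.inv(p['camera_from_world'])[:3,3])
    for l in('panel','tray_front','battery_unit'):
        for m in mark_of(p,l)[:2]: print(l,m['p'],m['centre'],world(p,*m['centre']),world(p,*m['centre'],{'panel':.075,'tray_front':.035,'battery_unit':0}[l]))
    for m in silhouettes(p,'battery_unit')[:1]:
        print(m['p'],m['extent']);C=cloud(p,m['mask']);t=C[abs(C[:,2]-.075)<.006]
        print(len(C),len(t),t.mean(0) if len(t) else 0, cv2.minAreaRect(t[:,:2].astype(np.float32)) if len(t) else 0)
E
```

```text
{'time': 0.0, 'qpos': array([-1.55742863e+00,  3.13461608e-01,  1.49842398e+00, -5.26406700e-06,
        1.33096656e+00, -2.23380599e-01]), 'qd': array([-0.00054545,  0.00167887,  0.0006006 , -0.00047609, -0.00022525,
       -0.00085343]), 'joint_efforts': array([-2.04847056e-03, -4.12263644e+01, -2.59745264e+01, -2.89506679e-04,
        4.10030087e-03,  1.15708019e-06]), 'eef_pos': array([ 0.12312868, -0.51012033,  0.24173405]), 'eef_rot': array([-6.26549892e-04,  9.93001687e-01,  1.18098490e-01,  6.34642014e-05]), 'ft_force': array([-0.21462257,  0.07567409, -0.05770845]), 'moment': array([-0.01157881,  0.07094408, -0.04107682]), 'finger_gap': 0.08531422889083033}
top dict_keys(['frame', 'z_map', 'intrinsics', 'camera_from_world', 'shot']) [0.39196403 0.04289537 1.23013678]
panel 0.57 [261.9, 188.8] [0.53276481 0.03046507 0.07353962] [0.53258703 0.03048077 0.075     ]
tray_front 0.48 [260.5, 208.9] [0.47013215 0.03485346 0.07662634] [0.47295298 0.03456325 0.035     ]
battery_unit 0.83 [261.5, 189.5] [0.53042946 0.03171942 0.07476995] [0.5393903  0.03099616 0.        ]
0.8 [228.7, 160.8, 68.0, 54.0]
1993 1808 [0.53916188 0.03044753 0.0752246 ] ((0.5408525466918945, 0.028357408940792084), (0.1999964863061905, 0.15042199194431305), 84.84898376464844)
side dict_keys(['frame', 'z_map', 'intrinsics', 'camera_from_world', 'shot']) [0.03595315 1.23919631 0.63984664]
panel 0.73 [250.5, 187.2] [0.55097248 0.00973436 0.07239582] [0.54860891 0.01537669 0.075     ]
tray_front 0.72 [269.1, 203.3] [0.46347929 0.05939405 0.05072082] [0.47488782 0.02791102 0.035     ]
battery_unit 0.92 [249.4, 209.8] [0.50229096 0.1311934  0.05094447] [0.54263269 0.03534281 0.        ]
0.92 [213.9, 176.7, 70.8, 49.0]
1877 617 [0.53529578 0.04568165 0.07231305] ((0.5413709282875061, 0.031331971287727356), (0.20692409574985504, 0.15434446930885315), 85.26429748535156)
```

Run:
```python
from h import *
p=capture('top')
f=p['frame'][:,:,::-1]
cv2.imwrite('pics/t1.png',cv2.resize(f[120:270,180:340],None,fx=4,fy=4,interpolation=cv2.INTER_CUBIC))
save(p,'t1full.png')
for l in('bearing','roller','nut','brass_bush','tape'):
    m=mark_of(p,l)[:1]
    if m: print(l,m[0]['p'],m[0]['centre'],world(p,*m[0]['centre'],0.02).round(3))
```

```text
bearing 0.69 [153.4, 182.5] [0.56  0.383 0.02 ]
roller 0.74 [355.7, 212.0] [ 0.464 -0.272  0.02 ]
nut 0.62 [165.9, 162.1] [0.627 0.345 0.02 ]
brass_bush 0.69 [369.3, 187.1] [ 0.545 -0.318  0.02 ]
tape 0.59 [357.8, 212.1] [ 0.464 -0.279  0.02 ]
```

View pics/t1.png

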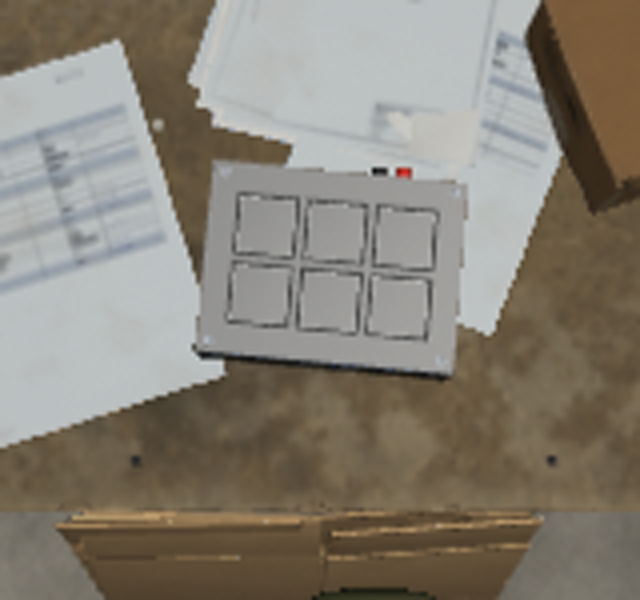

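View pics/top0.png

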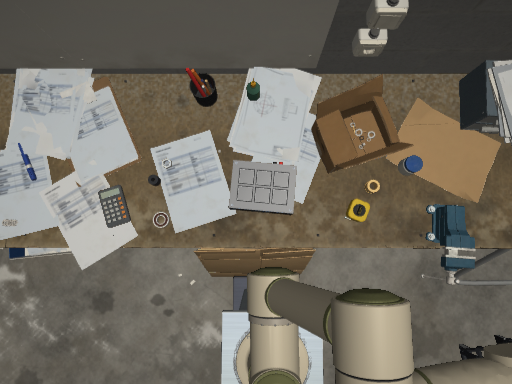

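View pics/side0.png

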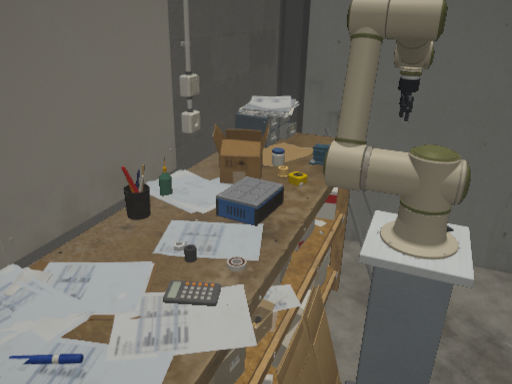

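The top view shows the unit's panel centred near pixel (263,187), yawed about -5°, at roughly (0.540, 0.029, 0.075). Nothing stands over it. I'll move above the first tile with the fingers shut and the jaws aligned to the unit.

Request:
send_rows(series=[[0,[0.385,0.488,-0.06],-18.7],[0,[0.385,0.488,-0.06],-18.7],[0,[0.385,0.488,-0.06],-18.7],[0,[0.385,0.488,-0.06],-18.7],[0,[0.385,0.488,-0.06],-18.7],[0,[0.385,0.488,-0.06],-18.7],[0,[0.385,0.488,-0.06],-18.7],[0,[0.385,0.488,-0.06],-18.7],[0,[0.385,0.488,-0.06],-18.7],[0,[0.385,0.488,-0.06],-18.7],[0,[0.385,0.488,-0.06],-18.7],[0,[0.385,0.488,-0.06],-18.7],[0,[0.385,0.488,-0.06],-18.7],[0,[0.385,0.488,-0.06],-18.7],[0,[0.385,0.488,-0.06],-18.7],[0,[0.385,0.488,-0.06],-18.7],[0,[0.385,0.488,-0.06],-18.7],[0,[0.385,0.488,-0.06],-18.7],[0,[0.385,0.488,-0.06],-18.7],[0,[0.385,0.488,-0.06],-18.7]])

```text
time: 2.47
eef_pos: [0.5078, -0.0235, 0.1826]
eef_rot: [0.0, 0.999, -0.046, 0.0]
ft_force: [-0.2, 0.6, -0.4]
finger_gap: 0.0001
```

Request:
send_rows(series=[[0,[0.001,0.002,-0.03],0],[0,[0.001,0.002,-0.06],0],[0,[0.001,0.002,-0.08],0],[0,[0.001,0.002,-0.09],0],[0,[0.001,0.002,-0.09],0],[0,[0.001,0.002,-0.09],0],[0,[0.001,0.002,-0.09],0]])

```text
time: 3.05
eef_pos: [0.5099, -0.0208, 0.0938]
eef_rot: [0.0, 0.999, -0.045, 0.001]
ft_force: [-0.7, -0.6, -0.1]
finger_gap: 0.0
```

Run:
```python
from h import *
p=capture('side');f=p['frame'][:,:,::-1]
cv2.imwrite('pics/s2.png',cv2.resize(f[110:250,180:340],None,fx=4.5,fy=4.2,interpolation=cv2.INTER_CUBIC))
s=get_state();print(s['eef_pos'],s['ft_force'])
```

```text
[ 0.5098726  -0.02073527  0.09374872] [-0.37415036  1.2686899  -0.24927212]
```

View pics/s2.png

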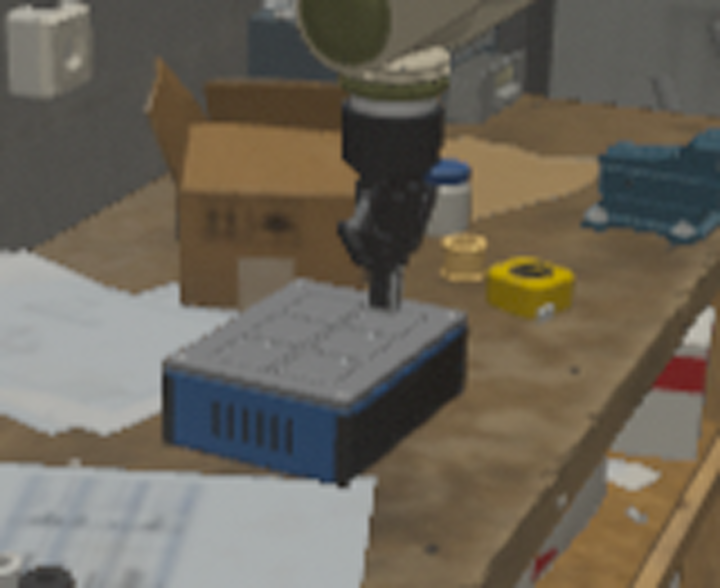

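The shut fingertips (crop pixel ~(385,300)) hover just above the near-right tile. Next I'll feel downward.

Request:
send_rows(series=[[0,[0,0,-0.002],0],[0,[0,0,-0.004],0],[0,[0,0,-0.005],0],[0,[0,0,-0.006],0],[0,[0,0,-0.006],0],[0,[0,0,-0.006],0]])

```text
time: 3.6
eef_pos: [0.5091, -0.0203, 0.0863]
eef_rot: [-0.0, 0.999, -0.045, -0.0]
ft_force: [-0.4, -0.1, 0.2]
finger_gap: -0.0001
```

Request:
send_rows(series=[[0,[0,0,-0.0005],0],[0,[0,0,-0.001],0],[0,[0,0,-0.001],0]])

```text
time: 3.85
eef_pos: [0.5092, -0.0204, 0.0856]
eef_rot: [0.0, 0.999, -0.045, 0.0]
ft_force: [-1.2, 0.8, 3.8]
finger_gap: 0.0002
```

Request:
send_rows(series=[[0,[0,0,-0.0005],0],[0,[0,0,-0.001],0],[0,[0,0,-0.001],0]])

```text
time: 4.1
eef_pos: [0.5093, -0.0204, 0.085]
eef_rot: [0.0, 0.999, -0.045, 0.0]
ft_force: [-3.0, 0.6, 9.9]
finger_gap: 0.0001
```

Tile 1 is hard (about 10 N at 1 mm). Same depth on the next tile.

Request:
send_rows(series=[[0,[0,0,0.012],0],[0,[0.0025,0.025,0.012],0],[0,[0.005,0.053,0.012],0],[0,[0.005,0.053,0.012],0],[0,[0.005,0.053,0.008],0],[0,[0.005,0.053,0.004],0],[0,[0.005,0.053,0.003],0],[0,[0.005,0.053,0.002],0],[0,[0.005,0.053,0.0015],0],[0,[0.005,0.053,0.001],0],[0,[0.005,0.053,0.0005],0],[0,[0.005,0.053,0.0],0],[0,[0.005,0.053,0.0],0]])

```text
time: 5.18
eef_pos: [0.514, 0.032, 0.085]
eef_rot: [0.0, 0.999, -0.045, -0.0]
ft_force: [-5.7, -2.7, 10.9]
finger_gap: -0.0001
```

Tile 2 is hard too. Third tile.

Request:
send_rows(series=[[0,[0,0,0.012],0],[0,[0.0025,0.025,0.012],0],[0,[0.005,0.054,0.012],0],[0,[0.005,0.054,0.012],0],[0,[0.005,0.054,0.008],0],[0,[0.005,0.054,0.004],0],[0,[0.005,0.054,0.003],0],[0,[0.005,0.054,0.002],0],[0,[0.005,0.054,0.0015],0],[0,[0.005,0.054,0.001],0],[0,[0.005,0.054,0.0005],0],[0,[0.005,0.054,0.0],0],[0,[0.005,0.054,0.0],0]])

```text
time: 6.27
eef_pos: [0.5191, 0.086, 0.085]
eef_rot: [0.0, 0.999, -0.045, -0.0]
ft_force: [-5.6, -3.6, 9.3]
finger_gap: 0.0003
```

Hard. Now the far row, starting with the left tile.

Request:
send_rows(series=[[0,[0,0,0.012],0],[0,[0.025,-0.0025,0.012],0],[0,[0.054,-0.005,0.012],0],[0,[0.054,-0.005,0.012],0],[0,[0.054,-0.005,0.008],0],[0,[0.054,-0.005,0.004],0],[0,[0.054,-0.005,0.003],0],[0,[0.054,-0.005,0.002],0],[0,[0.054,-0.005,0.0015],0],[0,[0.054,-0.005,0.001],0],[0,[0.054,-0.005,0.0005],0],[0,[0.054,-0.005,0.0],0],[0,[0.054,-0.005,0.0],0]])

```text
time: 7.35
eef_pos: [0.5728, 0.0818, 0.0851]
eef_rot: [0.0, 0.999, -0.045, -0.0]
ft_force: [-6.4, -0.4, 8.3]
finger_gap: -0.0003
```

Request:
send_rows(series=[[0,[0,0,0.012],0],[0,[-0.0025,-0.025,0.012],0],[0,[-0.005,-0.054,0.012],0],[0,[-0.005,-0.054,0.012],0],[0,[-0.005,-0.054,0.008],0],[0,[-0.005,-0.054,0.004],0],[0,[-0.005,-0.054,0.003],0],[0,[-0.005,-0.054,0.002],0],[0,[-0.005,-0.054,0.0015],0],[0,[-0.005,-0.054,0.001],0],[0,[-0.005,-0.054,0.0005],0],[0,[-0.005,-0.054,0.0],0],[0,[-0.005,-0.054,0.0],0]])

```text
time: 8.43
eef_pos: [0.5683, 0.0279, 0.0844]
eef_rot: [-0.0, 0.999, -0.045, 0.0]
ft_force: [0.2, 2.1, 2.9]
finger_gap: -0.0002
```

This tile gives (lower force, deeper). I'll press further while watching the force.

Request:
send_rows(series=[[0,[0,0,-0.0005],0],[0,[0,0,-0.001],0],[0,[0,0,-0.0015],0],[0,[0,0,-0.0015],0]])

```text
time: 8.77
eef_pos: [0.5684, 0.0277, 0.0829]
eef_rot: [-0.0, 0.999, -0.045, 0.0]
ft_force: [0.0, 3.1, 4.4]
finger_gap: -0.0002
```

Request:
send_rows(series=[[0,[0,0,-0.001],0],[0,[0,0,-0.002],0],[0,[0,0,-0.003],0],[0,[0,0,-0.003],0]])

```text
time: 9.1
eef_pos: [0.5683, 0.0277, 0.0797]
eef_rot: [-0.0, 0.999, -0.045, 0.0]
ft_force: [2.1, 3.5, 4.3]
finger_gap: -0.0002
```

Run:
```python
from h import *
p=capture('side');f=p['frame'][:,:,::-1]
cv2.imwrite('pics/s3.png',cv2.resize(f[110:250,180:340],None,fx=4.5,fy=4.2,interpolation=cv2.INTER_CUBIC))
s=get_state();print(s['eef_pos'],s['ft_force'])
```

```text
[0.56834045 0.02765127 0.07980296] [1.55129355 4.01346242 4.9810332 ]
```

View pics/s3.png

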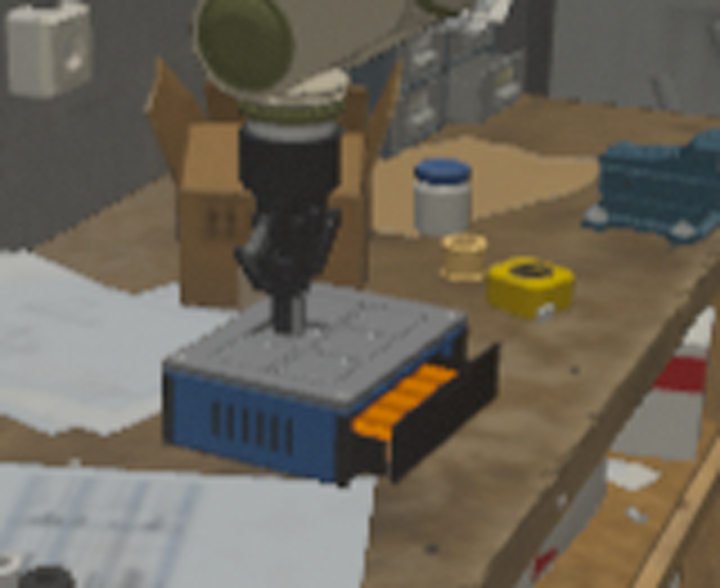

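The tray is out: orange cells show near crop pixel (410,400), and its black front stands clear at (445,410). I'll let it finish, then lift straight up.

Request:
send_rows(series=[[0,[0,0,0],0],[0,[0,0,0],0],[0,[0,0,0],0],[0,[0,0,0],0],[0,[0,0,0],0],[0,[0,0,0],0],[0,[0,0,0.004],0],[0,[0,0,0.01],0],[0,[0,0,0.03],0],[0,[0,0,0.06],0],[0,[0,0,0.1],0],[0,[0,0,0.13],0],[0,[0,0,0.16],0],[0,[0,0,0.16],0],[0,[0,0,0.16],0],[0,[0,0,0.16],0]])

```text
time: 10.48
eef_pos: [0.5675, 0.0274, 0.2387]
eef_rot: [0.0, 0.999, -0.045, -0.001]
ft_force: [-0.2, -0.5, -0.4]
finger_gap: -0.0003
```

Run:
```python
from h import *
p=capture('side');f=p['frame'][:,:,::-1]
cv2.imwrite('pics/s4.png',cv2.resize(f[110:250,180:340],None,fx=4.5,fy=4.2,interpolation=cv2.INTER_CUBIC))
s=get_state();print(s['eef_pos'],s['ft_force'],s['time'])
for m in mark_of(p,'tray_front')[:1]: print(m['p'],world(p,*m['centre'],.035))
C=cloud(p,np.ones((384,512),bool))
yaw=np.radians(-5.1);R=np.array([[np.cos(yaw),np.sin(yaw)],[-np.sin(yaw),np.cos(yaw)]])
L=(C[:,:2]-[.541,.0295])@R.T
k=(abs(L[:,1])<.092)&(C[:,2]>.02)&(C[:,2]<.062)&(L[:,0]<-.07)&(L[:,0]>-.16)
print(k.sum(),np.percentile(L[k,0],[1,5,20,50]))
```

```text
[0.56737989 0.02750178 0.23829298] [-0.45471967 -0.31316533 -0.12788826] 10.5333
0.91 [0.4236893  0.03096281 0.035     ]
565 [-0.11873131 -0.11780201 -0.11650713 -0.10000794]
```

View pics/s4.png

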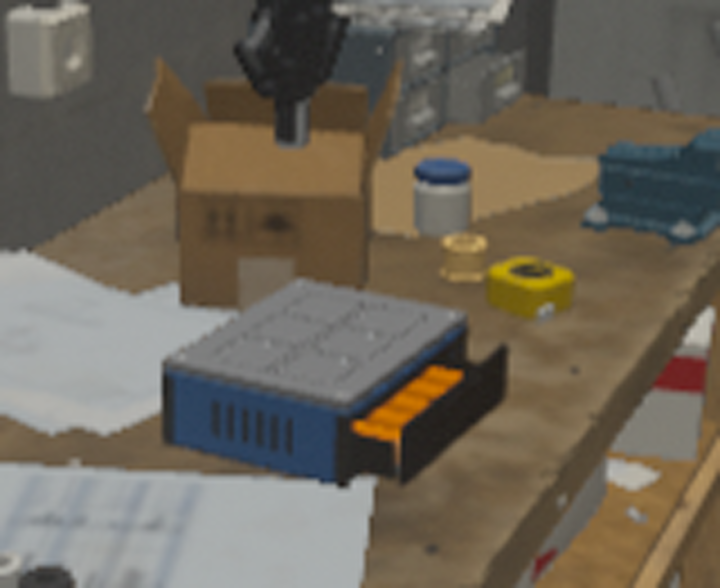

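The picture shows the tray out, with its front at crop pixel (455,410). The front measures about -0.117 m in the unit frame, and fully out is -0.116. The hand is clear and the bystanders haven't moved, so I'm handing in.

```bash
python3 -c "
from workcell import job_done
print(job_done())"
```

```text
the job is handed in; nothing more can be done
None
```

The battery tray is fully out, and I handed the job in at about 10.5 s of the 56 s allowed.

- **Finding the catch:** With the fingers shut I felt five tiles. The first four were hard, at about 8–11 N upward for roughly 1 mm of give. The fifth, the far-row middle tile at x = +27, y = 0, gave way, so I left the sixth alone.
- **Releasing the tray:** I pressed that tile about 6 mm in with no more than about 5 N upward. The tray sprang out by itself, and I lifted the hand straight up without touching it.
- **Last checks:** The depth image puts the tray front about 117 mm from the unit's origin, where fully out is 116 mm. The network's tray mark agrees within about 2 mm. The hand is about 150 mm above the panel, with the force reading near zero.
- **Bystanders:** The tape and brass bush look unmoved in the last picture. The final close-up did not show all of the bearing, roller and nut, but the arm never went near them. In the top view the network's roller mark landed on the tape, so I never had a reliable roller position.

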